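Set the eccentric clamp on the shaker deck to its gauge

ROBOT

A 6-joint arm with a two-finger parallel gripper is mounted at the origin on the work surface. World frame = base frame: x ahead of the robot, y to its left, z up, the work surface at z = 0. Lengths are in m, angles in rad, forces in N, time in s.
With the tool pointing down it reaches from about 0.275 to 0.85 m from the base axis. Payload 5.2 kg.
Tool frame: the origin (TCP) lies on the centre line of the jaws, within the pads' length; the fingertips stand 14 mm ahead of it and the grasp point (between the pads) lies 5 mm behind it; z points along the fingers, y is the line along which they close (so a half turn about z gives the same grasp; the last joint's range is limited). The gripper opens to 85 mm and grips with 20 to 120 N. Pads are 22 mm wide; open, the fingers measure 114 mm over their backs; the gripper's body (76 mm by 85 mm) begins 54 mm behind the grasp point. The pads swing forward as they close: fully open they stand 13 mm farther back than shut.
Start: joints at [1.05, 0.259, 1.535, -0, 1.348, -0.203], TCP at [0.172, 0.522, 0.245] pointing down, gripper open.
Joint ranges: [-3.14, 3.14], [-0.91, 2.08], [0.19, 2.58], [-1.22, 4.36], [0.22, 2.71], [-3.12, 3.12]. Speed limits (rad/s): [2.57, 2.57, 3.14, 3.14, 3.14, 3.14].

INTERFACE

Orientations are given as a unit quaternion [x, y, z, w].
In Python, from cell import env gives the robot as it stands.
- The arm moves only by the tool step_arm, never from a script. Its argument "commands" is a list that holds one entry, the list of rows, each a list of 7 numbers: the closure in counts, from 0 (fully open) to 255 (shut), then the shift along the tool's x, y, z normalised to -1 to 1, where 1 is 0.06 m, then the turn, a rotation vector about the tool's x, y, z normalised to -1 to 1, where 1 is 0.1 rad. In form: [[[hand, tx, ty, tz, rx, ry, rz], ...]]. A call has 1 to 20 rows; each row shifts and turns the commanded pose from where the row before left it, along the tool's axes as they then stand; what a row does not reach is not made up. A row lasts 1/8 s, in which the tool goes at most 62.5 mm and 10.7 degrees, less where a joint would pass 70% of its speed; a pose out of reach is approached as far as the arm can. A call with a number of a shift or a turn outside -1 to 1 is refused whole. A call with a gripper value outside its range is refused whole. The fingers move at their own pace and stop on an object; "force" is the grip in N (left out, the last holds). Time passes only in rows, so rows that do not move let the fingers close. It gives the time, the measured TCP pose, the force, the opening and the grip force at its end, in the units of the state.
- env.get_obs(): the state, without advancing time (a new reading comes with each control period).
- env.grab_frame(name): name is "scene" or "side" or "wrist"; returns a dict with "pixels" (400x640x3 uint8, red, green, blue), "depth" (400x640 float32, m along the optical axis (not along the pixel's ray), 0 where there is no reading), "mtx" (3x3 intrinsics, pixels), "R" (3x3) and "t" (3): a world point X has camera coordinates R X + t. Camera axes: x right, y down, z forward; pixel columns grow to the right and rows downward; lengths in m; the calibration is good to about 2 mm. A picture is of the moment at which its call begins.
- env.job_done(): hands the job in; it is judged then, once.
The state is a dict: "time_s": time; "joint_positions": joint angles; "joint_velocities": joint speeds; "tau": joint torques, N m; "tool_pos": TCP position; "ee_rot": TCP orientation; "ft_force": force on the tool from outside, world axes, zero at the start; "ft_torque": the same for the moment, N m; "gripper_width": finger opening in m; "finger_force": force on a finger pad.
Only numpy, scipy, OpenCV 4.12 (cv2) and the standard library are available. Lean on these libraries where they do the work, as an engineer would, in place of code of your own. Each camera call takes 0.05 s, during which the arm holds its last target. There are 200 camera calls.

TASK

Turn the lever of the eccentric disc on the shaker's deck until the gap between the disc and the round stop rail is about 5 mm wider than the middle-sized one of the three metal gauge blocks. Then take that gauge block by its fin and lower it into the gap between disc and rail, along the rail, so that it stands upright on the deck beside the disc with a little play, and let go.

Things in the scene. Friction and masses are not known exactly. Their poses are not given: they have to be found in the camera images.
- cam_lever (a joint): Eccentric aluminium disc (60 mm across, 20 high, bevelled rim) on the shaker's deck and its flat steel lever, turning on an upright pivot bolt. Angle in rad, 0 to 2, growing clockwise from above; starts at 0.1 to 0.7, too tight. Gap from disc to rail: 30 + 20 (1 - cos angle) mm, so 45.5 at 1.34. At 0 the lever points from pivot to -y of point gap, at 1.57 to -x. Takes 4 N at the post; stays put.
- lever_grip (a point): Middle of the black upright grip post (round, 18 mm across, 50 mm high) on the lever's end; it goes round with the lever, 95 mm from the pivot, 52 mm above the deck. The lever's top is 27 mm above the deck. The pivot lies 19 mm towards -x and 57 mm towards -y of point gap (in the axes of point gap).
- gap (a point): Point on the deck (black rubber top of the white shaker, 260 x 260 mm, 100 mm above the bench) where the gauge belongs, at the narrowest place when well set. z up, x along the stop rail, y across the gap from disc to rail. The rail is a fixed round steel bar 24 mm thick lying on the deck, its near side 22.8 mm to +y of this point, reaching 99 mm to -x and 91 mm to +x. The shaker is fixed.
- gauge_grip (a point): Middle of the fin of the middle-sized aluminium gauge, 60 mm above its underside. Its foot is 60 mm long (own x), 40 wide (y), 30 high; the upright fin on it 40 long (x), 16 thick (y), 60 high; z up; about 0.28 kg. It stands on the bench at the robot's left (+y) near two of the same form with feet 27 and 54 mm wide, in any order, centres at least 90 mm apart.
Mind the look-alikes: they are no part of the job. Leave any pink or yellow look-alike of the part that bears gauge_grip alone.

How it is judged:
By the outcome, as a careful person would: the job done as asked, in the order asked, and still so for the second after the job is handed in, with the robot touching nothing.
It also fails if it takes over 51 s, if anything falls off the work surface, if the arm or the gripper's body presses on something with over 40 N, if the wrist force passes 120 N, or if a joint passes its speed limit or range.

## Working session

There is one attempt and no reset: what is moved stays moved. The work goes in short steps, Python scripts to look and compute and a tool call to move; the robot and the scene stay as the last step left them, time stands still between calls to the robot, and variables do not carry over. Pictures are saved under pics/ and viewed, at most 10 in all, crops included, and the job is handed in when it is done.

Besides the shell and the picture viewer there is one more tool, called after "Request:" as a command line: name --argument value ..., lists and objects as JSON in quotes. step_arm: Moves the arm, as the interface text tells. Scaled input: -1 to 1 covers 0.06 m each way for a shift and 0.1 rad each way for a turn. Its arguments: {"type":"object","properties":{"commands":{"type":"array","items":{"type":"array","items":{"type":"array","items":{"type":"number"}}}},"force":{"type":"number"}},"required":["commands"]}

```bash
mkdir -p pics
cat > h.py <<'E'
from cell import env
import numpy as np, cv2
def grab(n):
    f=env.grab_frame(n); np.savez(f'{n}.npz',**f); return f
def load(n): return np.load(f'{n}.npz')
def pt(f,u,v,d=None):
    if d is None:
        p=f['depth'][v-1:v+2,u-1:u+2]; p=p[p>0]; d=np.median(p)
    return f['R'].T@(np.linalg.inv(f['mtx'])@[u,v,1]*d-f['t'])
def cloud(f):
    v,u=np.mgrid[:400,:640]; d=f['depth'].astype(float)
    c=np.stack([u*d,v*d,d],-1)@np.linalg.inv(f['mtx']).T
    X=(c-f['t'])@f['R']; X[d==0]=np.nan; return X
def save(f,name,crop=None,s=1):
    im=f['pixels'][:,:,::-1]
    if crop: a,b,c,d=crop; im=im[b:d,a:c]
    cv2.imwrite(f'pics/{name}.png',cv2.resize(im,None,fx=s,fy=s,interpolation=cv2.INTER_CUBIC))
E
python3 - <<'E'
from h import *
for n in ('scene','side'): f=grab(n); save(f,n+'0'); print(n,-f['R'].T@f['t'],f['R'][2])
o=env.get_obs(); print(o['tool_pos'],o['ee_rot'],o['time_s'],o['gripper_width'])
E
```

```text
scene [ 0.93045971 -0.56964652  0.66286417] [-0.45001638  0.66830285 -0.59233146]
side [0.25390966 0.54759745 0.67733415] [ 0.344027   -0.63449994 -0.69213817]
[0.17160505 0.52204945 0.24455163] [ 1.58238842e-01  9.87400495e-01 -7.99398012e-04 -3.03100251e-04] 0.1 0.08542234356025039
```

View pics/scene0.png

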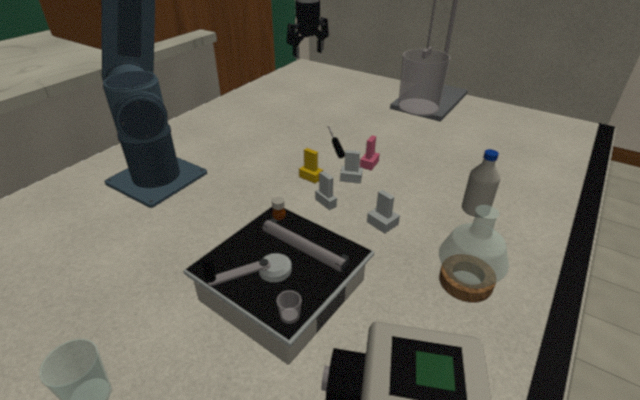

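View pics/side0.png

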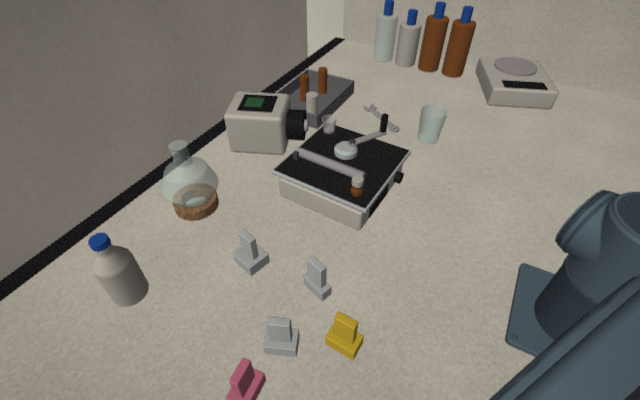

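The scene view shows grey gauges at (326,190), (351,167) and (384,211), with yellow at (311,165) and pink at (370,152) to be left alone. The lever post is at about (208,270), the disc at (275,267), and the rail runs from (268,228) to (345,263). I'll measure the feet, the fins and the shaker.

Run:
```python
from h import *
S,D=load('scene'),load('side')
CS,CD=cloud(S),cloud(D)
names={'A':((326,190),(317,278)),'B':((351,167),(281,337)),'C':((384,211),(250,252))}
for k,(a,b) in names.items():
    for nm,C,(u,v) in (('scene',CS,a),('side',CD,b)):
        W=C[v-32:v+32,u-32:u+32].reshape(-1,3); 
        px=(S if nm=='scene' else D)['pixels'][v-32:v+32,u-32:u+32].reshape(-1,3).astype(int)
        grey=(px.max(1)-px.min(1)<40)
        W=W[grey&np.isfinite(W[:,0])]
        c=np.median(W[(W[:,2]>.05)&(W[:,2]<.1)],0); W=W[np.hypot(*(W-c)[:,:2].T)<.055]
        for lab,lo,hi in (('foot',.024,.036),('fin',.045,.1),('fintop',.085,.1),('all',.01,.1)):
            P=W[(W[:,2]>lo)&(W[:,2]<hi)]
            if len(P)<4: continue
            r=cv2.minAreaRect((P[:,:2]*1000).astype(np.float32))
            print(k,nm,lab,len(P),np.round(r[0]),np.round(r[1],1),round(r[2]),'zmax',P[:,2].max().round(3))
# deck
for nm,f,C in(('scene',S,CS),('side',D,CD)):
    M=(abs(C[...,2]-.1)<.006); 
    n,l,st,_=cv2.connectedComponentsWithStats(M.astype(np.uint8))
    i=1+st[1:,4].argmax(); P=C[l==i]
    print(nm,'deck',cv2.minAreaRect((P[:,:2]*1000).astype(np.float32)),np.median(P[:,2]))
print('rail ends scene',pt(S,268,228),pt(S,345,263),'post',pt(S,208,264),'disc',pt(S,276,264))
print('rail side',pt(D,297,154),pt(D,361,175),'post',pt(D,383,117),'disc',pt(D,346,148))
save(S,'crop1',(180,130,420,330),3.3); 
save(D,'crop2',(200,90,420,390),2)
```

```text
A scene foot 117 [466. 162.] [29.8 62.8] 90 zmax 0.036
A scene fin 252 [467. 167.] [19.  40.2] 67 zmax 0.092
A scene fintop 73 [468. 167.] [18.6 39.8] 72 zmax 0.092
A scene all 506 [467. 168.] [30.6 62.9] 70 zmax 0.092
A side foot 197 [468. 171.] [27.4 61. ] 72 zmax 0.036
A side fin 365 [468. 171.] [16.4 41.4] 72 zmax 0.093
A side fintop 151 [468. 171.] [16.4 40.8] 72 zmax 0.093
A side all 713 [468. 171.] [27.5 61.5] 72 zmax 0.093
B scene foot 63 [474. 162.] [49.7 21.8] 13 zmax 0.036
B scene fin 252 [467. 167.] [19.  40.2] 67 zmax 0.092
B scene fintop 73 [468. 167.] [18.6 39.8] 72 zmax 0.092
B scene all 365 [472. 164.] [27.4 51.1] 86 zmax 0.092
B side foot 432 [466. 307.] [60.8 40.7] 24 zmax 0.036
B side fin 491 [465. 308.] [40.4 17.3] 22 zmax 0.092
B side fintop 223 [466. 307.] [40.3 16.5] 21 zmax 0.092
B side all 1097 [466. 307.] [60.7 40.9] 23 zmax 0.092
C scene foot 267 [628. 175.] [55.7 61.1] 76 zmax 0.036
C scene fin 316 [628. 175.] [19.1 41.9] 77 zmax 0.091
C scene fintop 91 [627. 175.] [19.1 40.1] 77 zmax 0.091
C scene all 779 [628. 175.] [56.4 61.7] 75 zmax 0.091
C side foot 390 [629. 179.] [53.7 61.6] 75 zmax 0.036
C side fin 314 [628. 179.] [17.2 40.1] 75 zmax 0.092
C side fintop 128 [628. 179.] [17.1 39.8] 74 zmax 0.092
C side all 876 [629. 179.] [53.8 62. ] 75 zmax 0.092
scene deck ((559.9525756835938, -139.27337646484375), (260.9488525390625, 262.2154846191406), 86.57303619384766) 0.10008522162868433
side deck ((561.0165405273438, -134.5240020751953), (259.31536865234375, 260.4438171386719), 86.64437103271484) 0.09936204540232879
rail ends scene [ 0.49872222 -0.09775366  0.11958814] [ 0.67221203 -0.08800358  0.10989931] post [ 0.51533075 -0.26798005  0.17198788] disc [ 0.57381275 -0.16757347  0.1195175 ]
rail side [ 0.66150023 -0.07951814  0.11741985] [ 0.48756143 -0.07897393  0.12038986] post [ 0.51017221 -0.25546632  0.17343093] disc [ 0.56521375 -0.15984066  0.11840993]
```

View pics/crop1.png

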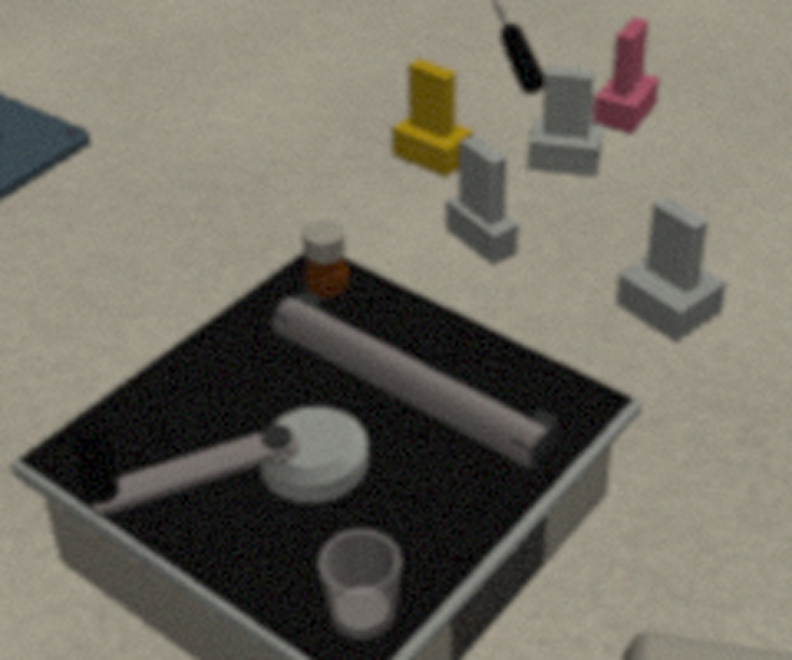

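View pics/crop2.png

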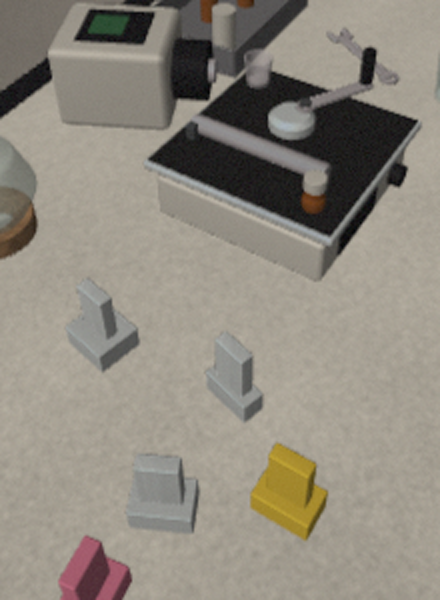

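Gauge B (scene (351,167), side (281,337)) has a 40.7 x 60.8 mm foot, so it is the middle one. A is 27 mm, C is 54 mm, and the crops show B plain grey. Next I'll fit the rail, disc and post.

```bash
cat > fit.py <<'E'
from h import *
def fit(nm):
    f=load(nm); C=cloud(f); P=C.reshape(-1,3); px=f['pixels'].reshape(-1,3).astype(int)
    ok=np.isfinite(P[:,0]); P=P[ok];px=px[ok]
    th=np.radians(-3.4); R=np.array([[np.cos(th),-np.sin(th)],[np.sin(th),np.cos(th)]])
    return P,px,R
if __name__=='__main__':
  for nm in('scene','side'):
    P,px,R=fit(nm); light=px.sum(1)>200
    m=(P[:,2]>.112)&(P[:,2]<.13)&(P[:,0]>.47)&(P[:,0]<.68)&(P[:,1]>-.115)&(P[:,1]<-.05)&light
    Q=P[m]; T=Q[Q[:,2]>.119]
    vx,vy,x0,y0=cv2.fitLine((T[:,:2]*1000).astype(np.float32),cv2.DIST_HUBER,0,.01,.01).ravel()
    if vx<0: vx,vy=-vx,-vy
    s=(Q[:,:2]*1000-[x0,y0])@[vx,vy]; print(nm,'rail dir deg',np.degrees(np.arctan2(vy,vx)),'pt',x0,y0,'ext',np.percentile(s,[.5,99.5]),'n',len(T),'y at x=570',y0+(570-x0)*vy/vx)
    m=(P[:,2]>.1165)&(P[:,2]<.1235)&(np.hypot(P[:,0]-.57,P[:,1]+.163)<.042)&(px.sum(1)>330)
    c,r=cv2.minEnclosingCircle((P[m][:,:2]*1000).astype(np.float32)); print('disc',m.sum(),c,r,P[m].mean(0))
    m=(P[:,2]>.14)&(P[:,2]<.19)&(np.hypot(P[:,0]-.513,P[:,1]+.262)<.04); Q=P[m]
    print('post',m.sum(),Q.mean(0),Q.max(0),Q.min(0)); T=Q[Q[:,2]>Q[:,2].max()-.006]; print('top',len(T),T.mean(0))
    m=(P[:,2]>.122)&(P[:,2]<.15)&(P[:,1]<-.12)&(P[:,1]>-.27)&(P[:,0]>.49)&(P[:,0]<.62); Q=P[m]; print('lever', np.percentile(Q,[1,99],axis=0).round(3))
    m=(P[:,2]>.045)&(P[:,2]<.1)&(np.hypot(P[:,0]-.466,P[:,1]-.305)<.04); Q=P[m]
    T=Q[Q[:,2]>.086]; print('B',cv2.minAreaRect((T[:,:2]*1000).astype(np.float32)))
    m=(P[:,2]>.11)&(P[:,2]<.2)&(P[:,0]<.5)&(P[:,1]>-.09)&(P[:,0]>.4)&(P[:,1]<0); print('vial',np.percentile(P[m],[2,98],axis=0).round(3).tolist())
E
python3 fit.py
```

```text
scene rail dir deg -3.4279962 pt 585.3791 -96.56386 ext [-99.69330177  86.89137013] n 652 y at x=570 -95.64263
disc 335 (571.9146728515625, -166.77894592285156) 25.816648483276367 [ 0.57379399 -0.16445887  0.1199541 ]
post 234 [ 0.51203694 -0.2677908   0.1631514 ] [ 0.51755226 -0.25705682  0.17925981] [ 0.50088419 -0.2742138   0.14004668]
top 76 [ 0.50959581 -0.26604645  0.17666234]
lever [[ 0.511 -0.27   0.122]
 [ 0.569 -0.173  0.147]]
B ((464.4543151855469, 302.9689636230469), (39.51308822631836, 19.47556495666504), 19.050012588500977)
vial [[0.468, -0.087, 0.111], [0.497, -0.03, 0.147]]
side rail dir deg -3.1680303 pt 575.70526 -86.81256 ext [-91.02911663  97.55301263] n 367 y at x=570 -86.49678
disc 175 (567.987060546875, -163.63848876953125) 26.48275375366211 [ 0.56803739 -0.15958859  0.11936195]
post 102 [ 0.50780394 -0.25716529  0.16078995] [ 0.51801185 -0.25185715  0.17770388] [ 0.50017805 -0.26788152  0.14003069]
top 27 [ 0.5083688  -0.25947503  0.17517358]
lever [[ 0.501 -0.262  0.122]
 [ 0.566 -0.173  0.149]]
B ((465.633544921875, 307.45086669921875), (40.32484817504883, 16.52400779724121), 21.3677921295166)
vial [[0.467, -0.087, 0.111], [0.496, -0.024, 0.146]]
```

```bash
cat > plan.py <<'E'
from h import *
from scipy.spatial.transform import Rotation as Ro
def down(deg):  # tool y axis at angle deg from world x, z down
    a=np.radians(deg); y=np.array([np.cos(a),np.sin(a),0]); z=np.array([0,0,-1.]); return Ro.from_matrix(np.column_stack([np.cross(y,z),y,z]))
def plan(wps,hand,cur=None,show=True):
    """wps: list of (x,y,z,yawdeg,nrows) in m. Prints rows."""
    o=env.get_obs(); p,R=(np.array(o['tool_pos']),Ro.from_quat(o['ee_rot'])) if cur is None else cur
    rows=[]
    for x,y,z,yaw,n in wps:
        G=down(yaw); g=np.array([x,y,z])
        for k in range(n,0,-1):
            dp=R.inv().apply((g-p)/k)/.06; dr=(R.inv()*G).as_rotvec()/k/.1
            r=np.round(np.r_[dp,dr],2); rows.append([hand]+[float(v) if v else 0 for v in r])
            p=p+R.apply(r[:3]*.06); R=R*Ro.from_rotvec(r[3:]*.1)
    print('max',np.abs(np.array(rows)[:,1:]).max(),'end',p.round(4))
    for i in range(0,len(rows),20): print(str([rows[i:i+20]]).replace(' ',''))
E
python3 - <<'E'
from plan import *
plan([(.509,-.2627,.25,-31.7,19)],0)
E
```

```text
max 0.96 end [ 0.5089 -0.2626  0.2502]
[[[0,-0.5,-0.56,0,0,0,0.95],[0,-0.55,-0.51,0,0,0,0.95],[0,-0.59,-0.46,0,0,0,0.95],[0,-0.63,-0.4,0,0,0,0.95],[0,-0.67,-0.34,-0.01,0,0,0.95],[0,-0.7,-0.27,0,0,0,0.95],[0,-0.72,-0.2,-0.01,0,0,0.95],[0,-0.74,-0.14,0,0,0,0.95],[0,-0.75,-0.07,-0.01,0,0,0.95],[0,-0.75,0.01,0,0,0,0.95],[0,-0.74,0.08,-0.01,0,0,0.95],[0,-0.73,0.15,0,0,0,0.95],[0,-0.72,0.22,-0.01,0,0,0.95],[0,-0.69,0.28,0,0,0,0.95],[0,-0.66,0.35,-0.01,0,0,0.95],[0,-0.63,0.41,0,0,0,0.95],[0,-0.59,0.46,-0.01,0,0.01,0.95],[0,-0.54,0.52,0,0,0,0.96],[0,-0.49,0.57,-0.01,0,0.01,0.95]]]
```

Request:
step_arm --commands '[[[0,-0.5,-0.56,0,0,0,0.95],[0,-0.55,-0.51,0,0,0,0.95],[0,-0.59,-0.46,0,0,0,0.95],[0,-0.63,-0.4,0,0,0,0.95],[0,-0.67,-0.34,-0.01,0,0,0.95],[0,-0.7,-0.27,0,0,0,0.95],[0,-0.72,-0.2,-0.01,0,0,0.95],[0,-0.74,-0.14,0,0,0,0.95],[0,-0.75,-0.07,-0.01,0,0,0.95],[0,-0.75,0.01,0,0,0,0.95],[0,-0.74,0.08,-0.01,0,0,0.95],[0,-0.73,0.15,0,0,0,0.95],[0,-0.72,0.22,-0.01,0,0,0.95],[0,-0.69,0.28,0,0,0,0.95],[0,-0.66,0.35,-0.01,0,0,0.95],[0,-0.63,0.41,0,0,0,0.95],[0,-0.59,0.46,-0.01,0,0.01,0.95],[0,-0.54,0.52,0,0,0,0.96],[0,-0.49,0.57,-0.01,0,0.01,0.95],[0,0,0,0,0,0,0]]]'

```text
time_s: 2.6
tool_pos: [0.5096, -0.265, 0.2488]
ee_rot: [0.874, 0.486, 0.0, -0.001]
ft_force: [-0.4, 0.3, -0.5]
gripper_width: 0.0852
finger_force: 0.0
```

```bash
python3 - <<'E'
from h import *
f=grab('wrist'); save(f,'wrist1'); o=env.get_obs(); print(o['tool_pos'],o['ee_rot'],o['time_s'],o['ft_force'])
print('cam',-f['R'].T@f['t'],f['R'][2])
E
sed -i "s/for nm in('scene','side'):/for nm in(sys.argv[1:]):/; 1i import sys" fit.py; python3 fit.py wrist
```

```text
[ 0.50894744 -0.26308864  0.24889487] [ 8.73573334e-01  4.86689696e-01  4.33680467e-04 -1.60687296e-03] 2.65 [-0.68094576  0.179078   -0.68118316]
cam [ 0.55397984 -0.19517609  0.37799471] [-0.16805977 -0.26759093 -0.94876288]
wrist rail dir deg -19.82063 pt 497.70416 -91.63592 ext [-14.35084735  18.16675395] n 582 y at x=570 -117.69343
disc 3605 (570.2704467773438, -165.39073181152344) 27.90275001525879 [ 0.57147999 -0.16173879  0.12021417]
post 795 [ 0.51192133 -0.2606199   0.16940721] [ 0.51907598 -0.25439431  0.1792838 ] [ 0.50174125 -0.2715511   0.14015168]
top 477 [ 0.51068583 -0.26253096  0.17704048]
lever [[ 0.507 -0.262  0.122]
 [ 0.574 -0.165  0.146]]
B ((0.0, 0.0), (0.0, 0.0), 0.0)
vial [[0.485, -0.09, 0.122], [0.499, -0.081, 0.126]]
```

View pics/wrist1.png

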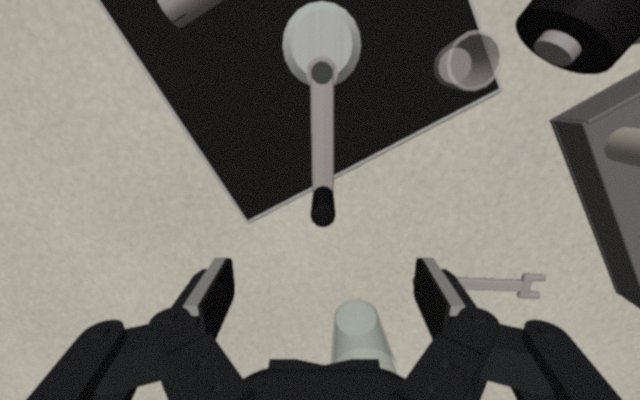

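The wrist view shows the post (322,207), the pivot bolt (322,72), the disc (320,42) and a glass cup (355,320) beside the shaker. I'll check the pivot and how far the cup sits from the gripper.

Run:
```python
from plan import *
f=load('wrist'); C=cloud(f)
print('bolt',pt(f,322,72),'cup',[pt(f,u,v).round(3).tolist() for u,v in((355,300),(355,318),(340,335),(375,335))])
P=C.reshape(-1,3); m=(P[:,2]>.01)&(P[:,2]<.2)&(P[:,1]<-.29)&(P[:,0]<.56); print('cup pts',m.sum(),np.percentile(P[m],[1,50,99],axis=0).round(3))
S=load('side');C=cloud(S)[90:150,405:455].reshape(-1,3); m=C[:,2]>.02; print('side cup',np.percentile(C[m],[2,50,98],axis=0).round(3))
S=load('scene');C=cloud(S)[330:400,40:115].reshape(-1,3); m=C[:,2]>.02; print('scene cup',np.percentile(C[m],[2,50,98],axis=0).round(3))
piv=np.array([.559,-.182]); th=np.radians(-3.4); X=np.array([np.cos(th),np.sin(th)]);Y=np.array([-X[1],X[0]])
for p in([.5107,-.2625],): 
  d=np.array(p)-piv; print('ang',np.arctan2(-d@X,-d@Y),np.linalg.norm(d))
plan([(.5105,-.2625,.150,-31.7,4)],0)
```

```text
bolt [ 0.56011328 -0.18217238  0.13015757] cup [[0.445, -0.454, 0.004], [0.443, -0.449, 0.045], [0.422, -0.446, 0.065], [0.461, -0.461, 0.074]]
cup pts 3002 [[ 0.401 -0.514  0.012]
 [ 0.443 -0.453  0.064]
 [ 0.468 -0.442  0.101]]
side cup [[ 0.393 -0.518  0.022]
 [ 0.426 -0.456  0.074]
 [ 0.463 -0.441  0.1  ]]
scene cup [[ 0.391 -0.519  0.026]
 [ 0.411 -0.481  0.074]
 [ 0.466 -0.448  0.101]]
ang 0.481078305702777 0.09387832550700936
max 0.42 end [ 0.5106 -0.2625  0.1499]
[[[0,0,0.01,0.41,-0.01,-0.01,0],[0,0.01,0,0.41,0,0,0],[0,0,0,0.41,-0.01,-0.01,0],[0,0.01,0.01,0.42,0,0,-0.01]]]
```

Request:
step_arm --commands '[[[0,0,0.01,0.41,-0.01,-0.01,0],[0,0.01,0,0.41,0,0,0],[0,0,0,0.41,-0.01,-0.01,0],[0,0.01,0.01,0.42,0,0,0],[0,0,0,0,0,0,0],[255,0,0,0,0,0,0],[255,0,0,0,0,0,0],[255,0,0,0,0,0,0],[255,0,0,0,0,0,0],[255,0,0,0,0,0,0]]]' --force 25

```text
time_s: 3.9
tool_pos: [0.5111, -0.2619, 0.1517]
ee_rot: [0.873, 0.487, 0.001, 0.001]
ft_force: [-1.0, 1.4, 5.4]
gripper_width: 0.0175
finger_force: 25.0
```

Run:
```python
from plan import *
o=env.get_obs(); print(o['tool_pos'],o['gripper_width'],o['finger_force'],o['ft_force'])
piv=np.array([.5595,-.182]); th=np.radians(-3.4); X=np.array([np.cos(th),np.sin(th)]);Y=np.array([-X[1],X[0]])
p0=np.array(o['tool_pos'])[:2]; d=p0-piv; a0=np.arctan2(-d@X,-d@Y); r=np.linalg.norm(d); print(a0,r)
N=16; w=[]
for k in range(1,N+1):
    a=a0+(1.33-a0)*k/N; rr=r+(.095-r)*k/N
    p=piv-rr*(np.sin(a)*X+np.cos(a)*Y); w.append((*p,o['tool_pos'][2],-31.7-np.degrees(a-a0),1))
plan(w,255)
```

```text
[ 0.51105437 -0.26190661  0.15171028] 0.017547532818433336 25.007435381412506 [-0.97200942  1.39589787  5.40909655]
0.48568181889025397 0.09344541091688362
max 0.53 end [ 0.4661 -0.1988  0.1517]
[[[255,0,-0.08,0,0.02,0,0.53],[255,0,-0.08,0,0,0,0.53],[255,0,-0.09,0,0,0,0.53],[255,0,-0.08,0,0,0,0.52],[255,0,-0.08,0,0,0,0.53],[255,0,-0.08,0,0,0,0.53],[255,0,-0.09,0,0,0,0.53],[255,0,-0.08,0,0,0,0.52],[255,0,-0.08,0,0,0,0.53],[255,0,-0.09,0,0,0,0.53],[255,0,-0.08,0,0,0,0.53],[255,0,-0.08,0,0,0,0.53],[255,0,-0.09,0,0,0,0.52],[255,0,-0.08,0,0,0,0.53],[255,0,-0.08,0,0,0,0.53],[255,0,-0.09,0,0,0,0.53]]]
```

Request:
step_arm --commands '[[[255,0,-0.08,0,0.02,0,0.53],[255,0,-0.08,0,0,0,0.53],[255,0,-0.09,0,0,0,0.53],[255,0,-0.08,0,0,0,0.52],[255,0,-0.08,0,0,0,0.53],[255,0,-0.08,0,0,0,0.53]]]'

```text
time_s: 4.65
tool_pos: [0.4894, -0.2439, 0.1517]
ee_rot: [0.94, 0.343, 0.001, 0.001]
ft_force: [3.0, -0.2, 1.9]
gripper_width: 0.0168
finger_force: 24.8
```

Request:
step_arm --commands '[[[255,0,-0.09,0,0,0,0.53],[255,0,-0.08,0,0,0,0.52],[255,0,-0.08,0,0,0,0.53],[255,0,-0.09,0,0,0,0.53],[255,0,-0.08,0,0,0,0.53],[255,0,-0.08,0,0,0,0.53],[255,0,-0.09,0,0,0,0.52],[255,0,-0.08,0,0,0,0.53],[255,0,-0.08,0,0,0,0.53],[255,0,-0.09,0,0,0,0.53],[255,0,0,0,0,0,0],[255,0,0,0,0,0,0]]]'

```text
time_s: 6.15
tool_pos: [0.4678, -0.1993, 0.1517]
ee_rot: [0.996, 0.086, 0.002, 0.001]
ft_force: [5.5, 0.6, 0.8]
gripper_width: 0.0171
finger_force: 24.7
```

```bash
python3 - <<'E'
from plan import *
o=env.get_obs(); p=np.array(o['tool_pos']); print(p,o['ft_force'])
piv=np.array([.5595,-.182]); th=np.radians(-3.4); X=np.array([np.cos(th),np.sin(th)]);Y=np.array([-X[1],X[0]])
d=p[:2]-piv; print(np.arctan2(-d@X,-d@Y),np.linalg.norm(d))
# look at it from scene & side
for n in('scene','side'): f=grab(n)
E
python3 fit.py scene side | grep -v -e vial -e B
```

```text
[ 0.46783127 -0.19929214  0.15172743] [5.47973247 0.59300852 0.8147794 ]
1.3250087521274965 0.09328544947779668
scene rail dir deg -3.3036847 pt 584.7423 -96.292625 ext [-99.29702384  87.71199168] n 668 y at x=570 -95.441635
disc 378 (580.4486694335938, -179.39291381835938) 24.932619094848633 [ 0.58258754 -0.18004074  0.11995329]
post 6 [ 0.48460159 -0.23581455  0.18842962] [ 0.48577145 -0.23297933  0.18963224] [ 0.48203076 -0.23877473  0.18672967]
top 6 [ 0.48460159 -0.23581455  0.18842962]
lever [[ 0.491 -0.204  0.122]
 [ 0.585 -0.168  0.131]]
side rail dir deg -2.9442942 pt 575.85754 -86.76864 ext [-91.52853622  98.06672594] n 363 y at x=570 -86.46737
disc 168 (572.468017578125, -172.76829528808594) 29.79671859741211 [ 0.57800518 -0.17253313  0.11946135]fit.py:19: RuntimeWarning: Mean of empty slice.
  print('post',m.sum(),Q.mean(0),Q.max(0),Q.min(0)); T=Q[Q[:,2]>Q[:,2].max()-.006]; print('top',len(T),T.mean(0))
  ret = um.true_divide(
Traceback (most recent call last):
  File "fit.py", line 19, in <module>
    print('post',m.sum(),Q.mean(0),Q.max(0),Q.min(0)); T=Q[Q[:,2]>Q[:,2].max()-.006]; print('top',len(T),T.mean(0))
                                   ~~~~~^^^
ValueError: zero-size array to reduction operation maximum which has no identity
```

Run:
```python
from plan import *
plan([(.468,-.199,.23,-80,3),(.575,-.128,.27,-93.4,4)],0)
```

```text
max 0.59 end [ 0.575  -0.1282  0.2699]
[[[0,0,0,-0.43,0.01,-0.01,-0.01],[0,0,0,-0.44,0,-0.01,-0.01],[0,0.01,0,-0.43,0.01,-0.02,0],[0,0.49,-0.21,-0.17,0,0,0.58],[0,0.48,-0.24,-0.17,0,0,0.59],[0,0.46,-0.27,-0.17,0,0,0.58],[0,0.44,-0.3,-0.16,0,0,0.59]]]
```

Request:
step_arm --commands '[[[0,0,0,0,0,0,0],[0,0,0,0,0,0,0],[0,0,0,0,0,0,0],[0,0,0,-0.43,0.01,-0.01,0],[0,0,0,-0.44,0,-0.01,0],[0,0,0,-0.43,0.01,-0.02,0],[0,0.49,-0.21,-0.17,0,0,0.58],[0,0.48,-0.24,-0.17,0,0,0.59],[0,0.46,-0.27,-0.17,0,0,0.58],[0,0.44,-0.3,-0.16,0,0,0.59],[0,0,0,0,0,0,0],[0,0,0,0,0,0,0]]]'

```text
time_s: 7.75
tool_pos: [0.5724, -0.1282, 0.2682]
ee_rot: [1.0, -0.03, -0.003, -0.001]
ft_force: [-0.1, -0.4, 0.1]
gripper_width: 0.0854
finger_force: 0.0
```

Run:
```python
from h import *
f=grab('wrist'); save(f,'wrist2'); o=env.get_obs(); print(o['tool_pos'],o['ee_rot'],o['time_s'],o['ft_force'])
P=cloud(f).reshape(-1,3); px=f['pixels'].reshape(-1,3).astype(int)
m=(P[:,2]>.119)&(P[:,2]<.13)&(P[:,0]>.47)&(P[:,0]<.68)&(P[:,1]>-.115)&(P[:,1]<-.06); T=P[m]
m2=(px.sum(1)>150)
vx,vy,x0,y0=cv2.fitLine((T[:,:2]*1000).astype(np.float32),cv2.DIST_HUBER,0,.01,.01).ravel()
if vx<0: vx,vy=-vx,-vy
print('rail',np.degrees(np.arctan2(vy,vx)),x0,y0,'at570',y0+(570-x0)*vy/vx,'x',T[:,0].min(),T[:,0].max(),'topz',np.percentile(T[:,2],95))
n=np.array([-vy,vx]); 
m=(P[:,2]>.105)&(P[:,2]<.126)&(P[:,0]>.53)&(P[:,0]<.63)&(P[:,1]>-.23)&(P[:,1]<-.115); s=(P[m][:,:2]*1000-[x0,y0])@n; print('disc rim max y rel rail axis',np.percentile(s,[98,99.5,100]))
m=(P[:,2]>.1165)&(P[:,2]<.1235)&(np.hypot(P[:,0]-.58,P[:,1]+.176)<.045); c,r=cv2.minEnclosingCircle((P[m][:,:2]*1000).astype(np.float32)); print('disc',c,r,'dist to rail',(np.array(c)-[x0,y0])@n)
m=(P[:,2]>.14)&(P[:,2]<.19)&(np.hypot(P[:,0]-.468,P[:,1]+.2)<.04);print('post',m.sum(),P[m].mean(0) if m.any() else 0)
```

```text
[ 0.57219812 -0.12841672  0.26824641] [ 9.99530147e-01 -3.04876809e-02 -3.07662899e-03 -7.21730716e-04] 7.8 [-0.65857266  0.35680987 -0.61832849]
rail -3.1360617 590.07715 -91.79103 at570 -90.69102 x 0.4847809117642012 0.6751055598427597 topz 0.12496366618836208
disc rim max y rel rail axis [-59.78518542 -58.1503378  -57.44036235]
disc (575.6975708007812, -177.84034729003906) 30.91375732421875 dist to rail -86.70711946763663
post 699 [ 0.4704459  -0.19642316  0.16501258]
```

View pics/wrist2.png

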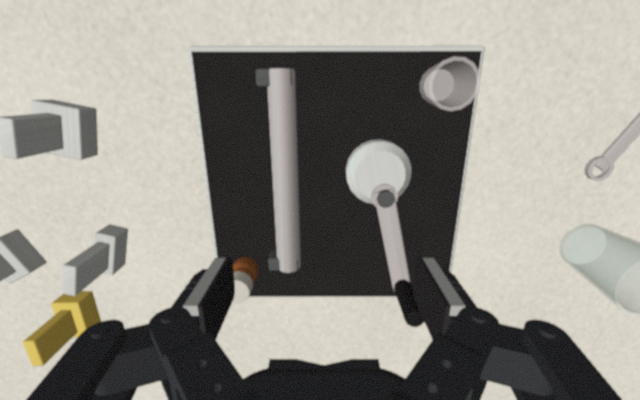

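Wrist view: the disc–rail gap measures 44.7 to 46 mm, against the 45 wanted. The lever stays put, with the disc at (378,170) and the rail at (284,165). Next I go to gauge B.

Run:
```python
from plan import *
plan([(.465,.305,.24,-69,9)],0)
```

```text
max 0.83 end [0.4652 0.3052 0.2397]
[[[0,-0.25,-0.79,0.05,0,0.01,-0.48],[0,-0.21,-0.8,0.06,0,0.01,-0.47],[0,-0.17,-0.81,0.05,0,0.01,-0.48],[0,-0.13,-0.82,0.05,0,0,-0.47],[0,-0.09,-0.82,0.06,0,0.01,-0.48],[0,-0.05,-0.82,0.05,-0.01,0,-0.47],[0,-0.02,-0.83,0.06,0,0.01,-0.48],[0,0.02,-0.82,0.05,-0.01,0,-0.47],[0,0.07,-0.83,0.06,0,0.01,-0.48]]]
```

Request:
step_arm --commands '[[[0,-0.25,-0.79,0.05,0,0.01,-0.48],[0,-0.21,-0.8,0.06,0,0.01,-0.47],[0,-0.17,-0.81,0.05,0,0.01,-0.48],[0,-0.13,-0.82,0.05,0,0,-0.47],[0,-0.09,-0.82,0.06,0,0.01,-0.48],[0,-0.05,-0.82,0.05,-0.01,0,-0.47],[0,-0.02,-0.83,0.06,0,0.01,-0.48],[0,0.02,-0.82,0.05,-0.01,0,-0.47],[0,0.07,-0.83,0.06,0,0.01,-0.48],[0,0,0,0,0,0,0],[0,0,0,0,0,0,0]]]'

```text
time_s: 9.18
tool_pos: [0.4661, 0.3046, 0.2399]
ee_rot: [0.983, 0.182, 0.001, 0.0]
ft_force: [1.0, -0.0, 0.3]
gripper_width: 0.0854
finger_force: 0.0
```

Run:
```python
from plan import *
f=grab('wrist'); save(f,'wrist3'); o=env.get_obs(); print(o['tool_pos'],o['ee_rot'],o['time_s'])
P=cloud(f).reshape(-1,3); Q=P[np.hypot(P[:,0]-.466,P[:,1]-.306)<.042]
for lo,hi in((.024,.036),(.084,.1)):
    T=Q[(Q[:,2]>lo)&(Q[:,2]<hi)]; print(len(T),cv2.minAreaRect((T[:,:2]*1000).astype(np.float32)),np.median(T[:,2]),T.mean(0))
```

```text
[0.4664172  0.30424153 0.24002528] [9.83341493e-01 1.81765655e-01 7.74701371e-04 3.93770002e-04] 9.225
1205 ((466.257568359375, 306.90228271484375), (59.725624084472656, 40.016082763671875), 22.946107864379883) 0.0304598979249851 [0.47118766 0.30859764 0.03038903]
718 ((466.5866394042969, 307.01190185546875), (39.308956146240234, 15.801749229431152), 21.3885440826416) 0.09041105237096494 [0.46735896 0.30721246 0.09032093]
```

View pics/wrist3.png

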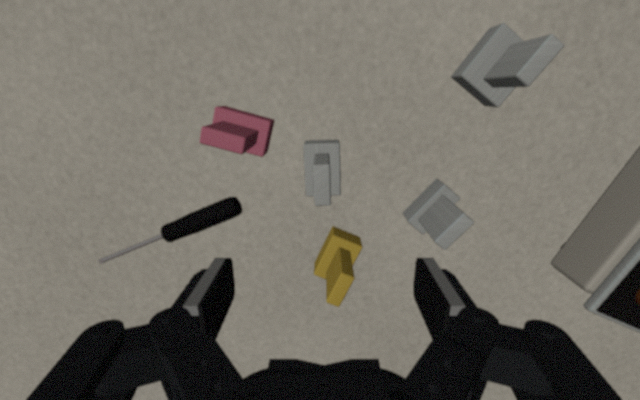

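The wrist view shows B at (322,170), with a 40 x 60 mm foot. Yellow (340,265), pink (235,130) and the other two greys are clear of the fingers. Now descend and grip.

Run:
```python
from plan import *
plan([(.4662,.3065,.09,-68,4),(.4662,.3065,.058,-68,2)],0)
```

```text
max 0.63 end [0.4663 0.3066 0.0582]
[[[0,0,-0.01,0.63,0,0,-0.05],[0,0,-0.01,0.62,0,0,-0.04],[0,0,-0.01,0.63,0.01,-0.01,-0.05],[0,0.01,-0.01,0.62,0,0,-0.04],[0,0,0,0.27,0,0,0],[0,0,0,0.26,0,0,0]]]
```

Request:
step_arm --commands '[[[0,0,-0.01,0.63,0,0,-0.05],[0,0,-0.01,0.62,0,0,-0.04],[0,0,-0.01,0.63,0.01,-0.01,-0.05],[0,0.01,-0.01,0.62,0,0,-0.04],[0,0,0,0.27,0,0,0],[0,0,0,0.26,0,0,0],[0,0,0,0,0,0,0],[255,0,0,0,0,0,0],[255,0,0,0,0,0,0],[255,0,0,0,0,0,0],[255,0,0,0,0,0,0],[255,0,0,0,0,0,0],[255,0,0,0,0,0,0]]]' --force 60

```text
time_s: 10.85
tool_pos: [0.4664, 0.3082, 0.0586]
ee_rot: [0.982, 0.191, 0.001, -0.0]
ft_force: [0.2, -1.1, 3.1]
gripper_width: 0.0152
finger_force: 61.2
```

Run:
```python
from plan import *
o=env.get_obs(); print(o['tool_pos'],o['ee_rot'],o['gripper_width'],o['ft_force'])
plan([(.4662,.3065,.25,-68,4),(.582,-.126,.25,-93.3,10)],255)
```

```text
[0.46639144 0.30819995 0.05859607] [ 9.81544989e-01  1.91229960e-01  6.20452681e-04 -3.90009908e-04] 0.015235878652744665 [ 0.22555798 -1.05603762  3.08345802]
max 0.8 end [ 0.5819 -0.1258  0.2502]
[[[255,0,0.01,-0.8,0,0,0],[255,0,0,-0.8,0,0,0],[255,0,0.01,-0.8,0,-0.01,0],[255,-0.01,0,-0.79,-0.01,0,0.01],[255,-0.09,0.74,0,0,0,0.44],[255,-0.06,0.74,0,0,0,0.44],[255,-0.03,0.75,0,0,0,0.44],[255,0.01,0.75,0,0,0,0.44],[255,0.04,0.75,0,0,0,0.44],[255,0.07,0.74,0,0,0,0.44],[255,0.11,0.74,0,0,0,0.44],[255,0.14,0.73,0,0,0,0.44],[255,0.17,0.73,0,0,0,0.45],[255,0.2,0.71,0,0,-0.01,0.44]]]
```

Request:
step_arm --commands '[[[255,0,0.01,-0.4,0,0,0],[255,0,0,-0.8,0,0,0],[255,0,0.01,-0.8,0,-0.01,0],[255,-0.01,0,-0.79,-0.01,0,0.01],[255,0,0,-0.4,0,0,0],[255,-0.09,0.74,0,0,0,0.44],[255,-0.06,0.74,0,0,0,0.44],[255,-0.03,0.75,0,0,0,0.44],[255,0.01,0.75,0,0,0,0.44],[255,0.04,0.75,0,0,0,0.44],[255,0.07,0.74,0,0,0,0.44],[255,0.11,0.74,0,0,0,0.44],[255,0.14,0.73,0,0,0,0.44],[255,0.17,0.73,0,0,0,0.45],[255,0.2,0.71,0,0,-0.01,0.44],[255,0,0,0,0,0,0],[255,0,0,0,0,0,0]]]'

```text
time_s: 12.98
tool_pos: [0.5812, -0.1254, 0.2489]
ee_rot: [1.0, -0.029, -0.002, -0.0]
ft_force: [-0.3, -0.6, -3.2]
gripper_width: 0.0154
finger_force: 60.8
```

Run:
```python
from plan import *
f=grab('wrist'); save(f,'wrist4'); o=env.get_obs(); print(o['tool_pos'],o['ee_rot'],o['gripper_width'],o['ft_force'])
C=cloud(f)
# held gauge: foot top plane height expected ~ .25-.055+.03=.225
P=C.reshape(-1,3); Q=P[(np.hypot(P[:,0]-.58,P[:,1]+.126)<.05)]
for lo,hi in((.205,.235),(.18,.235)):
    T=Q[(Q[:,2]>lo)&(Q[:,2]<hi)]; print(len(T),cv2.minAreaRect((T[:,:2]*1000).astype(np.float32)) if len(T)>5 else 0,np.percentile(T[:,2],[5,50,95]) if len(T) else 0)
```

```text
[ 0.58122178 -0.12488219  0.24915669] [ 9.99597582e-01 -2.83318044e-02 -1.35853799e-03 -3.70771903e-04] 0.015283842156076914 [ 0.1465355  -0.08340293 -2.74865137]
3440 ((593.8375854492188, -125.47563171386719), (40.236663818359375, 33.44292068481445), 86.6197738647461) [0.20967615 0.22057917 0.22792557]
3825 ((593.8375854492188, -125.47563171386719), (40.236663818359375, 33.44292068481445), 86.6197738647461) [0.19926804 0.22045719 0.22715132]
```

View pics/wrist4.png

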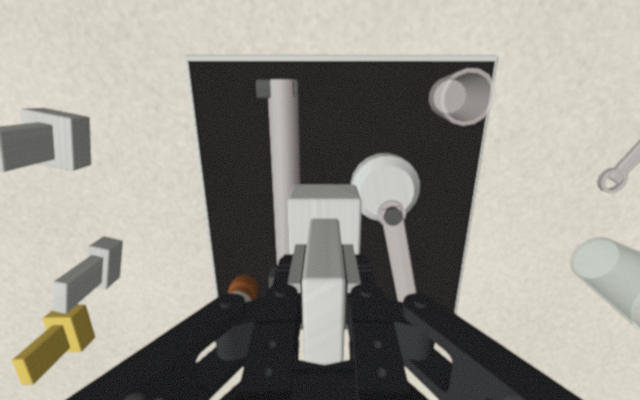

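Wrist view: the held foot is at (325,215), the rail at (285,150) and the disc at (388,185). I'll measure all three in this one image so that calibration bias cancels.

Run:
```python
from plan import *
f=load('wrist'); C=cloud(f); P=C.reshape(-1,3)
m=(P[:,2]>.119)&(P[:,2]<.13)&(P[:,0]>.56)&(P[:,0]<.68)&(P[:,1]>-.115)&(P[:,1]<-.06); T=P[m]
vx,vy,x0,y0=cv2.fitLine((T[:,:2]*1000).astype(np.float32),cv2.DIST_HUBER,0,.01,.01).ravel()
if vx<0: vx,vy=-vx,-vy
print('rail',np.degrees(np.arctan2(vy,vx)),x0,y0,'n',len(T),'at582',y0+(582-x0)*vy/vx)
m=(P[:,2]>.1)&(P[:,2]<.13)&(P[:,0]>.56)&(P[:,0]<.67)&(P[:,1]>-.115)&(P[:,1]<-.05)&(P[:,2]>.108); 
n=np.array([.0585,.9983]); s=(P[m][:,:2]*1000-[582,-91.6])@n; print('rail profile (rel guess axis)',np.percentile(s,[1,99]))
m=(P[:,2]>.1165)&(P[:,2]<.1225)&(np.hypot(P[:,0]-.582,P[:,1]+.178)<.04); Q=P[m][:,:2]*1000
c,r=cv2.minEnclosingCircle(Q.astype(np.float32)); print('disc',len(Q),c,r,'rel',(np.array(c)-[582,-91.6])@n)
print(cv2.fitEllipse(cv2.convexHull(Q.astype(np.float32))))
```

```text
rail -3.9879265 624.2193 -93.00143 n 3248 at582 -90.058105
rail profile (rel guess axis) [-11.47790068  17.62709553]
disc 2398 (580.1612548828125, -178.2667694091797) 27.86894989013672 rel -86.62700249053955
((579.74462890625, -178.26849365234375), (53.68536376953125, 55.01737594604492), 13.224358558654785)
```

Run:
```python
from plan import *
plan([(.581,-.1257,.19,-93.4,5)],255)
o=env.get_obs();print(o['tool_pos'])
```

```text
max 0.2 end [ 0.5811 -0.1254  0.1898]
[[[255,0,0,0.2,0,0.01,0.01],[255,0,0,0.2,0,0,0],[255,0,0,0.2,0,0.01,0.01],[255,0,0.01,0.19,0,0,0],[255,0,0,0.2,-0.01,0.01,0.01]]]
[ 0.58122178 -0.12488219  0.24915669]
```

Request:
step_arm --commands '[[[255,0,0,0.2,0,0.01,0.01],[255,0,0.01,0.2,0,0,0],[255,0,0,0.2,0,0.01,0],[255,0,0,0.19,0,0,0],[255,0,0,0.2,0,0,0],[255,0,0,0,0,0,0],[255,0,0,0,0,0,0]]]'

```text
time_s: 13.9
tool_pos: [0.5821, -0.1266, 0.1908]
ee_rot: [1.0, -0.029, 0.001, 0.0]
ft_force: [-0.3, 0.0, -3.6]
gripper_width: 0.0151
finger_force: 60.8
```

Run:
```python
from plan import *
o=env.get_obs(); print(o['tool_pos'],o['ee_rot'],o['ft_force'])
import cv2
a=[]
for n in('scene','side','wrist'): a.append(grab(n))
ims=[cv2.resize(a[0]['pixels'][190:310,200:360,::-1],(640,480),interpolation=cv2.INTER_CUBIC)]
cv2.imwrite('pics/s5.png',ims[0])
P=cloud(a[2]).reshape(-1,3)
Q=P[(np.hypot(P[:,0]-.58,P[:,1]+.126)<.05)]; T=Q[(Q[:,2]>.15)&(Q[:,2]<.172)]; print('foot',len(T),cv2.minAreaRect((T[:,:2]*1000).astype(np.float32)))
m=(P[:,2]>.119)&(P[:,2]<.13)&(P[:,0]>.59)&(P[:,0]<.68)&(P[:,1]>-.115)&(P[:,1]<-.06); T=P[m]*1000; print('rail axis at 582',np.median(T[:,1]+.0594*(T[:,0]-582)))
m=(P[:,2]>.1165)&(P[:,2]<.1225)&(np.hypot(P[:,0]-.58,P[:,1]+.178)<.034); Q=P[m][:,:2]*1000; print('disc',len(Q),cv2.minEnclosingCircle(Q.astype(np.float32)))
```

```text
[ 0.58206531 -0.12655687  0.19079926] [ 9.99575558e-01 -2.91196681e-02  7.78441646e-04  3.77127922e-04] [-0.29709704  0.02012576 -3.63405049]
foot 3222 ((595.0367431640625, -126.75332641601562), (40.2100830078125, 33.87580490112305), 86.51678466796875)
rail axis at 582 -91.31734619539762
disc 3771 ((578.89794921875, -178.80618286132812), 28.537939071655273)
```

View pics/s5.png

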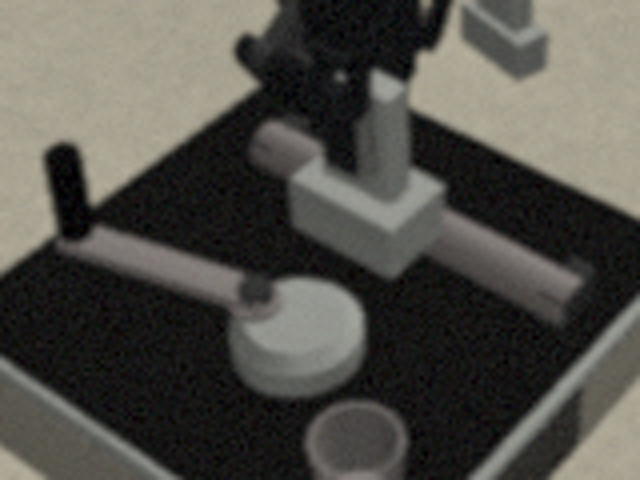

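The foot is centred in the gap to within about 0.5 mm and parallel to the rail, so I lower it gently.

Request:
step_arm --commands '[[[255,0,0,0.08,0,0,0],[255,0,0,0.08,0,0,0],[255,0,0,0.08,0,0,0],[255,0,0,0.08,0,0,0],[255,0,0,0,0,0,0]]]'

```text
time_s: 14.68
tool_pos: [0.5815, -0.1263, 0.1707]
ee_rot: [1.0, -0.029, -0.0, 0.0]
ft_force: [0.3, 0.5, -2.6]
gripper_width: 0.0155
finger_force: 60.8
```

No side force. Another 11 mm.

Request:
step_arm --commands '[[[255,0,0,0.06,0,0,0],[255,0,0,0.06,0,0,0],[255,0,0,0.05,0,0,0],[255,0,0,0.02,0,0,0],[255,0,0,0,0,0,0]]]'

```text
time_s: 15.3
tool_pos: [0.5818, -0.1264, 0.1598]
ee_rot: [1.0, -0.029, 0.0, 0.0]
ft_force: [1.1, 0.1, -3.2]
gripper_width: 0.0152
finger_force: 60.8
```

Request:
step_arm --commands '[[[255,0,0,0.02,0,0,0],[255,0,0,0.01,0,0,0],[255,0,0,0,0,0,0]]]'

```text
time_s: 15.68
tool_pos: [0.582, -0.1265, 0.1586]
ee_rot: [1.0, -0.029, 0.001, 0.0]
ft_force: [-0.3, -0.2, 0.6]
gripper_width: 0.0154
finger_force: 61.4
```

Fz went from -3.2 to +0.6 N, so the gauge is standing on the deck. Release and rise.

Request:
step_arm --commands '[[[120,0,0,0,0,0,0],[120,0,0,0,0,0,0],[120,0,0,0,0,0,0],[60,0,0,0,0,0,0],[60,0,0,0,0,0,0],[60,0,0,-0.2,0,0,0],[60,0,0,-0.5,0,0,0],[60,0,0,-0.8,0,0,0],[60,0,0,-0.8,0,0,0],[60,0,0,0,0,0,0]]]'

```text
time_s: 16.92
tool_pos: [0.5837, -0.1271, 0.3022]
ee_rot: [1.0, -0.029, 0.005, 0.002]
ft_force: [0.2, -0.8, -0.4]
gripper_width: 0.0653
finger_force: 0.0
```

Run:
```python
from plan import *
o=env.get_obs(); print(o['tool_pos'],o['gripper_width'],o['ft_force'],o['time_s'])
f=grab('wrist');save(f,'wrist6'); P=cloud(f).reshape(-1,3)
Q=P[np.hypot(P[:,0]-.581,P[:,1]+.126)<.04]
for lo,hi in((.127,.134),(.184,.196)):
    T=Q[(Q[:,2]>lo)&(Q[:,2]<hi)]; print(len(T),cv2.minAreaRect((T[:,:2]*1000).astype(np.float32)),np.median(T[:,2]))
m=(P[:,2]>.14)&(P[:,2]<.19)&(np.hypot(P[:,0]-.468,P[:,1]+.2)<.04);print('post',m.sum(),P[m].mean(0))
```

```text
[ 0.58373591 -0.12711429  0.30217027] 0.06525154564634858 [ 0.21854613 -0.79565711 -0.39400542] 16.925
1429 ((580.9797973632812, -125.60197448730469), (40.02305221557617, 60.63954162597656), 86.75092315673828) 0.13048611479505676
929 ((581.8458251953125, -125.77259826660156), (15.912886619567871, 39.26385498046875), 86.58011627197266) 0.19036025060737996
post 8 [ 0.46522433 -0.19017941  0.14918347]
```

View pics/wrist6.png

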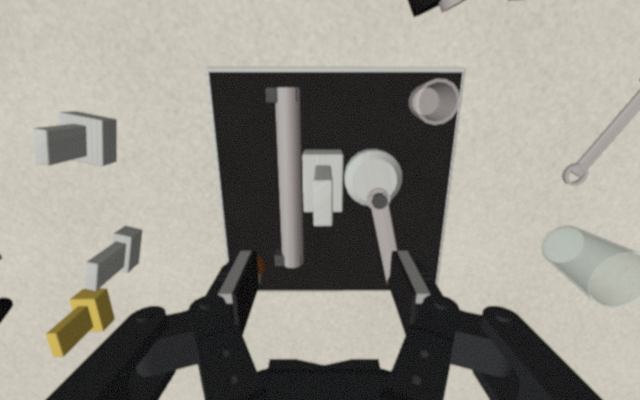

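The wrist view shows the gauge upright in the gap at (322,180), between the rail (288,175) and the disc (373,178). Its foot top is at z 0.1305 and its fin top at z 0.190, so it is flat on the deck, parallel to the rail and centred. The arm is clear.

```bash
python3 -c "
from cell import env
print(env.job_done())"
```

```text
the job is handed in; nothing more can be done
None
```

The job is done and handed in at about 17 s of the 51 s: I set the gap to about 45 mm, and the 40 mm gauge stands upright on the deck between disc and rail, released with about 2.5 mm of play on each side by my measurements.

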